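Bed a glass tile level in its frame and lock it

ROBOT

A 6-joint arm with a two-finger parallel gripper is mounted at the origin on the work surface. World frame = base frame: x ahead of the robot, y to its left, z up, the work surface at z = 0. Lengths are in m, angles in rad, forces in N, time in s.
With the tool pointing down it reaches from about 0.3 to 0.875 m from the base axis. Payload 6.4 kg.
Tool frame: the origin (TCP) lies midway between the tips of the shut fingers; the grasp point (between the pads) lies 19 mm behind it; z points along the fingers, y is the line along which they close (so a half turn about z gives the same grasp; the last joint's range is limited). The gripper opens to 85 mm and grips with 20 to 120 N. Pads are 22 mm wide; open, the fingers measure 114 mm over their backs; the gripper's body (76 mm by 85 mm) begins 54 mm behind the grasp point. The pads swing forward as they close: fully open they stand 13 mm farther back than shut.
Start: joints at [-1.496, 0.181, 1.607, -0, 1.354, -0.206], TCP at [0.159, -0.552, 0.231] pointing down, gripper open.
Joint ranges: [-2.99, 2.99], [-0.89, 2.07], [0.3, 2.58], [-1.14, 4.28], [0, 2.63], [-3.12, 3.12]. Speed limits (rad/s): [2.57, 2.57, 3.01, 3.14, 3.14, 3.14].

INTERFACE

Orientations are given as a unit quaternion [w, x, y, z].
In Python, from bench import get_obs, camera, hand_in gives the robot as it stands.
- The arm moves only by the tool carry_out, never from a script. Its argument "plan" is a list that holds one entry, the list of rows, each a list of 7 numbers: the shift along the world's x, y, z in m, then the turn, a rotation vector about the world's x, y, z in rad, then the opening, from 0 (shut) to 1 (fully open). In form: [[[x, y, z, rx, ry, rz, hand], ...]]. A call has exactly 5 rows; each row is the pose to reach, as a shift and turn from the pose commanded when the call began; what a row does not reach only later rows make up. A row lasts 1/12 s, in which the tool goes at most 41.7 mm and 7.16 degrees, less where a joint would pass 70% of its speed; a pose out of reach is approached as far as the arm can. A call with a gripper value outside its range is refused whole. The fingers move at their own pace and stop on an object; the grip force is fixed at half the most. Time passes only in rows, so rows that repeat a pose let the fingers close, or fill a call up. It gives the time, the measured TCP pose, the force, the opening and the grip force at its end, in the units of the state.
- get_obs(): the state, without advancing time (a new reading comes with each control period).
- camera(name): name is "scene" or "side" or "wrist"; returns a dict with "pixels" (400x640x3 uint8, red, green, blue), "z_map" (400x640 float32, m along the optical axis (not along the pixel's ray), 0 where there is no reading), "camera_matrix" (3x3 intrinsics, pixels), "cam_to_world" (4x4, takes a point from camera to world coordinates). Camera axes: x right, y up, looking along -z (the intrinsics and any distortion apply to the point x, -y, -z); pixel columns grow to the right and rows downward; lengths in m; the calibration is good to about 2 mm. A picture is of the moment at which its call begins.
- hand_in(): hands the job in; it is judged then, once.
The state is a dict: "time_s": time; "q": joint angles; "dq": joint speeds; "joint_efforts": joint torques, N m; "eef_pos": TCP position; "eef_rot": TCP orientation; "wrist_force": force on the tool from outside, world axes, zero at the start; "torque": the same for the moment, N m; "opening": opening from 0.0 (shut) to 1.0 (fully open); "grasp_force": force on a finger pad.
Only numpy, scipy, OpenCV 4.12 (cv2) and the standard library are available. Lean on these libraries where they do the work, as an engineer would, in place of code of your own. Each camera call takes 0.05 s, during which the arm holds its last target. There are 200 camera calls.

TASK

Slide the blue glass tile along the wooden frame's channel up to the stop, so that it lies over the opening, and press it down on its stiff pads until it is fully home: level and flush with the wood all round. Then swing the brass turn-button by its red knob until it points straight across the tile. Leave the other loose things on the bench where they are.

Things in the scene. Friction and masses are not known exactly. Their poses are not given: they have to be found in the camera images.
- frame: Fixed wooden glazing frame, 140 (x) x 285 (y) x 26 mm. Origin on the bench under the centre of its opening; z up. Its top (deck), 26 mm high, spans x -62..+78, y -205..+80 mm. A channel 73 mm wide (x -36.5..+36.5) runs along +y from y -205 to the stop, between two rails 9 mm wide that stand 4 mm above the deck.
- stop (a point): Middle of the face of the cross stop bar that ends the channel (frame x 0, y +46.5 mm), at the bar's top, 9 mm above the deck; the bar is 12 mm thick. Axes as the frame's.
- pads (a point): Centre of the opening at deck height (frame x 0, y 0, z 26 mm). The opening spans frame x -36.5..+36.5, y -47..+46.5 mm, with a ledge 8 mm down along both long sides. Its two black round pads lie across it (54 mm long, 12 mm diameter, at y -19 and +19); they start level with the deck, carry the tile's weight, sink up to 8 mm where more than about 4 N is pressed on each, and stay where left.
- tile: Loose blue opaque glass tile, 70 (its x) x 90 (its y) x 8 mm, 0.13 kg. Origin at the centre of its underside, z up. It starts flat in the channel before the opening, its long side along the channel. Fully home its underside is 18 mm above the frame's origin (on the ledge) and its top is flush with the deck.
- seat (a point): Centre of the opening at ledge height (frame x 0, y 0, z 18 mm): where the tile's origin belongs, within the few mm of play; axes as the frame's.
- button_pivot (a point): Upright axis of the turn-button, at frame x +56, y 0, z 31.5 mm (underside of its brass bar); axes as the frame's.
- button_knob (a point): Axis of the upright red knob of the turn-button, 13 mm diameter, 48 mm from the pivot; this point is 22 mm above the underside of the bar, 7 mm below the knob's top. The knob stands from 6 to 29 mm above the underside of the brass bar (bar 14 mm wide, 6 mm thick, its underside 5.5 mm above the deck).
- turn_button (a joint): Angle of the turn-button in rad, anticlockwise from above. The bar's direction from its pivot makes the angle joint + 0.524 with the frame's +x. Starts 0 to 0.85 (clear of the channel); 2.62 is straight across the tile (frame -x), end stop 2.75. It stays where it is left. A tile that is not pressed down stands in its way.
- amber_tile: Loose amber glass tile lying flat on the bench, 60 x 80 x 8 mm, origin at the centre of its underside. To be left alone.
- tub: Yellow plastic tub with lid, 128 mm diameter, 82 mm high, origin at the centre of its underside. To be left alone.
- flux_bottle: Small jar with blue cap, 48 mm diameter, 85 mm high, origin at the centre of its underside. To be left alone.
- brush: Brush lying on the bench, origin under its middle. To be left alone.
- lead_spool: Grey metal spool, 70 mm diameter, 30 mm high, origin at the centre of its underside. To be left alone.
Things that resemble listed ones, but are neither listed nor needed, are in the scene too. Of the things shaped like the tile, the blue one is meant.

How it is judged:
By the outcome, as a careful person would: the job done as asked, in the order asked, and still so for the second after the job is handed in, with the robot touching nothing.
It also fails if it takes over 64 s, if anything falls off the work surface, if the arm or the gripper's body presses on something with over 40 N, if the wrist force passes 120 N, or if a joint passes its speed limit or range.

## Working session

There is one attempt and no reset: what is moved stays moved. The work goes in short steps, Python scripts to look and compute and a tool call to move; the robot and the scene stay as the last step left them, time stands still between calls to the robot, and variables do not carry over. Pictures are saved under pics/ and viewed, at most 10 in all, crops included, and the job is handed in when it is done.

Besides the shell and the picture viewer there is one more tool, called after ">>>" as name([rows], argument=value, ...), one row to a line, values as JSON. carry_out: Moves the arm, as the interface text tells. Its arguments: {"type":"object","properties":{"plan":{"type":"array","items":{"type":"array","items":{"type":"array","items":{"type":"number"}}}}},"required":["plan"]}

```bash
mkdir -p pics; cat > h.py <<'E'
import numpy as np, cv2
from bench import get_obs, camera, hand_in
def pts(c):
    z=c["z_map"];K=c["camera_matrix"];v,u=np.mgrid[:400,:640]
    p=np.stack([(u-K[0,2])/K[0,0]*z,-(v-K[1,2])/K[1,1]*z,-z],-1)
    T=c["cam_to_world"];P=p@T[:3,:3].T+T[:3,3];P[z==0]=np.nan;return P
def ray(c,u,v,h):
    K=c["camera_matrix"];T=c["cam_to_world"]
    d=T[:3,:3]@np.array([(u-K[0,2])/K[0,0],-(v-K[1,2])/K[1,1],-1]);o=T[:3,3]
    return o+d*(h-o[2])/d[2]
E
python3 - <<'E'
from h import *
ims=[]
for n in ["scene","side"]:
    c=camera(n);np.savez("pics/"+n+".npz",**c);cv2.imwrite(f"pics/{n}0.png",c["pixels"][:,:,::-1])
    print(n,c["cam_to_world"].round(3).tolist(),c["camera_matrix"].round(1).tolist())
c=camera("wrist");cv2.imwrite("pics/wrist0.png",c["pixels"][:,:,::-1])
o=get_obs();print(o["time_s"],o["eef_pos"],o["eef_rot"],o["wrist_force"],o["opening"])
E
```

```text
scene [[0.295, -0.545, 0.785, 1.326], [0.955, 0.157, -0.251, -0.248], [0.013, 0.824, 0.567, 0.674], [0.0, 0.0, 0.0, 1.0]] [[377.9, 0.0, 317.6], [0.0, 377.9, 198.1], [0.0, 0.0, 1.0]]
side [[-0.973, 0.168, -0.159, 0.355], [-0.231, -0.659, 0.716, 0.704], [0.016, 0.733, 0.68, 0.735], [0.0, 0.0, 0.0, 1.0]] [[371.3, 0.0, 319.6], [0.0, 371.3, 205.8], [0.0, 0.0, 1.0]]
0.15 [ 0.1593363  -0.55206747  0.23059138] [-6.62175213e-04  9.90159357e-01  1.39942865e-01  5.48260980e-05] [ 1.38015445 -0.24776078  0.62018022] 1.0013091371430136
```

View pics/scene0.png

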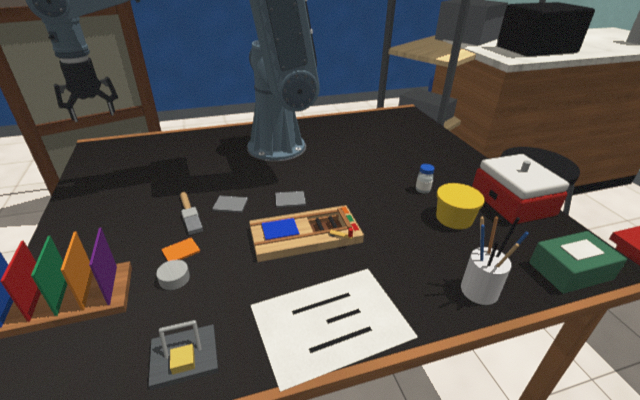

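View pics/side0.png

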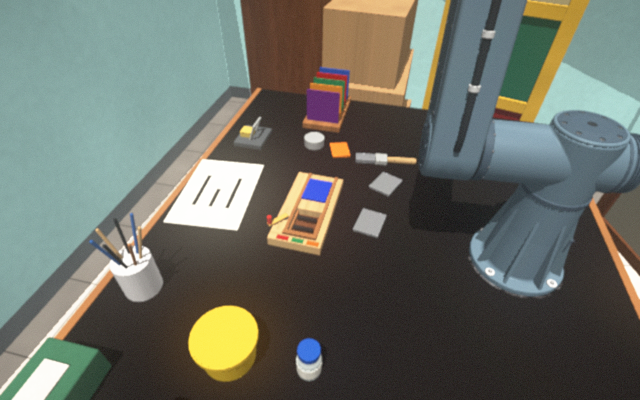

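The scene view shows the frame at about (306,232), with the blue tile at (282,228), opening at (325,224) and red knob at (350,232). The side view shows the frame at (307,212), tile at (318,190) and knob at (270,220). Next I'll zoom in and measure.

```bash
python3 - <<'E'
from h import *
out=[]
for n,(x0,y0,x1,y1) in dict(scene=(240,190,380,270),side=(250,160,370,260)).items():
    c=dict(np.load("pics/"+n+".npz"));im=c["pixels"];P=pts(c)
    out.append(cv2.resize(im[y0:y1,x0:x1,::-1],(560,320 if n=="scene" else 466),interpolation=cv2.INTER_CUBIC)[:320])
    hsv=cv2.cvtColor(im,cv2.COLOR_RGB2HSV)
    roi=np.zeros((400,640),bool);roi[y0:y1,x0:x1]=1
    b=roi&(hsv[...,0]>105)&(hsv[...,0]<130)&(hsv[...,1]>150)&(hsv[...,2]>100)
    cn=max(cv2.findContours(b.astype(np.uint8),0,1)[0],key=cv2.contourArea)
    r=cv2.boxPoints(cv2.minAreaRect(cn));ap=cv2.approxPolyDP(cn,4,True)[:,0]
    print(n,"blue",b.sum(),"medz",np.nanmedian(P[b],0).round(4),[ray(c,u,v,.034)[:2].round(4).tolist() for u,v in ap])
    # rect in world
    w=np.array([ray(c,u,v,.034)[:2] for u,v in cn[:,0]])
    print(" rect",cv2.minAreaRect((w*1000).astype(np.float32)))
    rd=roi&((hsv[...,0]<6)|(hsv[...,0]>174))&(hsv[...,1]>170)&(hsv[...,2]>90)
    k,l,s,ce=cv2.connectedComponentsWithStats(rd.astype(np.uint8))
    for i in range(1,k):
        if s[i,4]>5: print(" red",s[i].tolist(),ce[i].round(1),ray(c,*ce[i],.049)[:3].round(4),np.nanmedian(P[l==i],0).round(4))
    # frame deck region by height
    dk=roi&(P[...,2]>.020)&(P[...,2]<.045)
    q=(P[dk][:,:2]*1000).astype(np.float32)
    print(" deck",cv2.minAreaRect(q),dk.sum())
cv2.imwrite("pics/crop0.png",np.vstack(out))
E
```

```text
scene blue 533 medz [ 0.5462 -0.1041  0.0319] [[0.5767, -0.0613], [0.5187, -0.0603], [0.5167, -0.1462], [0.577, -0.1467]]
 rect ((547.4871215820312, -104.06613159179688), (87.53226470947266, 68.1220703125), 88.65528106689453)
 red [349, 224, 10, 13, 53] [352.4 228.9] [0.6219 0.0739 0.049 ] [0.5991 0.0887 0.0267]
 deck ((558.5591430664062, -35.90077209472656), (286.0970764160156, 156.1407470703125), 88.5132064819336) 3136
side blue 430 medz [ 0.5418 -0.0959  0.0343] [[0.5729, -0.1381], [0.573, -0.0586], [0.5113, -0.0568], [0.5118, -0.1392]]
 rect ((542.1077270507812, -98.45471954345703), (85.46160125732422, 65.70280456542969), 87.9195556640625)
 red [267, 215, 4, 3, 8] [268.8 216.4] [0.6353 0.0543 0.049 ] [0.631  0.0654 0.0608]
 red [278, 236, 10, 4, 24] [282.6 237.1] [0.5779 0.1156 0.049 ] [0.5859 0.0969 0.0267]
 deck ((558.8163452148438, -35.024810791015625), (290.2336120605469, 153.0218963623047), 88.9232406616211) 3255
```

View pics/crop0.png

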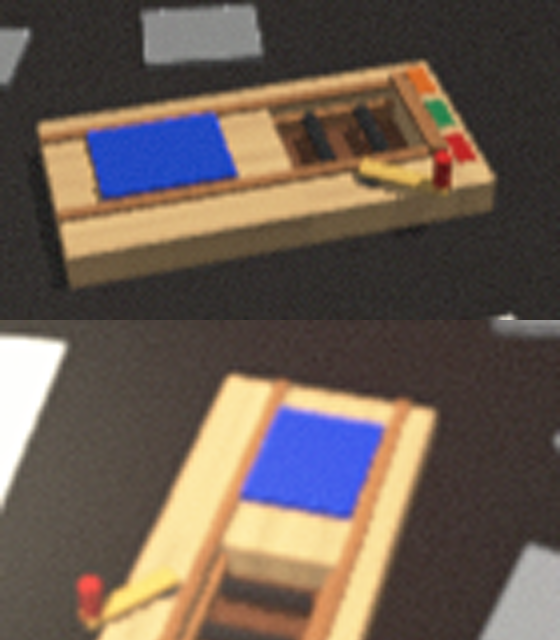

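The crops show the tile in the channel, the opening with its two black pads, and the button pointing toward +y/+x with the red knob at its end. I'll shut the gripper and approach, then measure with the wrist camera.

>>> carry_out([
  [[0.03, 0.02, 0, 0, 0, -0.06, 0], [0.06, 0.045, 0, 0, 0, -0.12, 0], [0.09, 0.07, 0, 0, 0, -0.18, 0], [0.12, 0.095, 0, 0, 0, -0.24, 0], [0.15, 0.12, 0, 0, 0, -0.3, 0]],
])

```text
time_s: 0.57
eef_pos: [0.3103, -0.431, 0.231]
eef_rot: [-0.0, 1.0, -0.011, -0.0]
wrist_force: [0.8, -0.8, 0.2]
opening: 0.298
grasp_force: 0.0
```

>>> carry_out([
  [[0.03, 0.02, 0, 0, 0, 0, 0], [0.06, 0.045, 0, 0, 0, 0, 0], [0.09, 0.07, 0, 0, 0, 0, 0], [0.12, 0.095, 0, 0, 0, 0, 0], [0.15, 0.12, 0, 0, 0, 0, 0]],
])

```text
time_s: 0.98
eef_pos: [0.4605, -0.3109, 0.2311]
eef_rot: [-0.0, 1.0, -0.01, -0.0]
wrist_force: [0.5, -0.3, 0.7]
opening: 0.002
grasp_force: 0.0
```

>>> carry_out([
  [[0.02, 0.03, 0.01, 0, 0, 0, 0], [0.04, 0.06, 0.02, 0, 0, 0, 0], [0.06, 0.09, 0.03, 0, 0, 0, 0], [0.085, 0.12, 0.04, 0, 0, 0, 0], [0.085, 0.12, 0.04, 0, 0, 0, 0]],
])

```text
time_s: 1.4
eef_pos: [0.5482, -0.1874, 0.2735]
eef_rot: [-0.0, 1.0, -0.007, 0.002]
wrist_force: [-0.8, -0.2, 0.7]
opening: 0.001
grasp_force: 0.0
```

```bash
python3 - <<'E'
from h import *
c=camera("wrist");np.savez("pics/wrist.npz",**c);cv2.imwrite("pics/wrist1.png",c["pixels"][:,:,::-1])
o=get_obs();print(o["time_s"],o["eef_pos"],o["eef_rot"],o["wrist_force"],o["opening"]);print(c["cam_to_world"].round(3))
E
```

```text
1.45 [ 0.54639946 -0.18972095  0.2723193 ] [ 2.16265641e-04  9.99975215e-01 -6.96334654e-03  1.01664542e-03] [-0.91573805  0.05956324 -0.64269645] 0.002519077169344816
[[-0.014  0.949  0.315  0.63 ]
 [-1.    -0.013 -0.006 -0.188]
 [-0.002 -0.315  0.949  0.416]
 [ 0.     0.     0.     1.   ]]
```

View pics/wrist1.png

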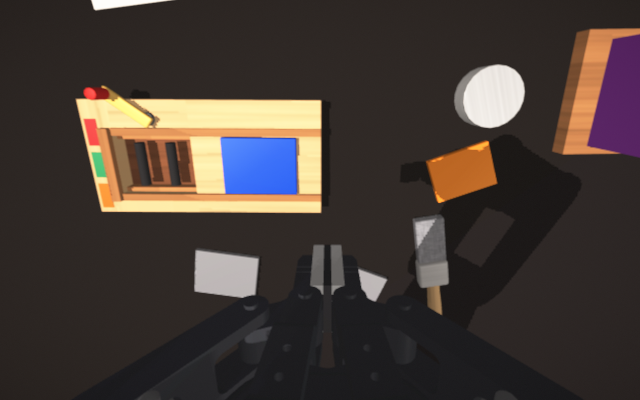

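The wrist view shows the whole frame: tile at (260,166), opening at (160,165), stop near (118,165), knob at (96,93) and button pivot near (150,122). Measuring these now.

```bash
cat > m.py <<'E'
from h import *
def measure(c,tz=.034):
    im=c["pixels"];hsv=cv2.cvtColor(im,cv2.COLOR_RGB2HSV);H,S,V=[hsv[...,i].astype(int) for i in range(3)]
    P=pts(c);big=lambda m:max(cv2.findContours(m.astype(np.uint8),0,1)[0],key=cv2.contourArea)
    w=lambda cn,z:np.array([ray(c,u,v,z)[:2]*1000 for u,v in cn[:,0]],np.float32)
    cn=big((H>105)&(H<130)&(S>120)&(V>80))
    b=np.zeros((400,640),np.uint8);cv2.drawContours(b,[cn],-1,1,-1)
    print("tile",cv2.minAreaRect(w(cn,tz)),"z",np.nanmedian(P[b>0][:,2]))
    dk=(P[...,2]>.018)&(P[...,2]<.05)&(np.abs(P[...,1])<.25)&(P[...,0]>.42)&(P[...,0]<.68)
    dk=cv2.morphologyEx(dk.astype(np.uint8),2,np.ones((3,3)));cn=big(dk)
    print("deck",cv2.minAreaRect(w(cn,.026)),"z",np.nanmedian(P[dk>0][:,2]))
    rd=((H<6)|(H>174))&(S>150)&(V>90)
    k,l,s,ce=cv2.connectedComponentsWithStats(rd.astype(np.uint8))
    for i in range(1,k):
        if s[i,4]>20: print("red",s[i].tolist(),ce[i].round(1),ray(c,*ce[i],.0605).round(4),np.nanmedian(P[l==i],0).round(4),np.nanmax(P[l==i][:,2]))
    ye=(H>18)&(H<32)&(S>170)&(P[...,2]>.031)&(P[...,2]<.045)
    cn=big(ye);print("brass",cv2.minAreaRect(w(cn,.0375)))
E
python3 - <<'E'
from m import *
c=dict(np.load("pics/wrist.npz"));measure(c)
for uv in [(320.5,100),(321,212),(103,211)]: print(uv,ray(c,*uv,.026)[:2].round(4))
print("stop L/R",[ray(c,*uv,.026)[:2].round(4) for uv in [(112,137),(122,194)]])
E
```

```text
tile ((542.9906616210938, -104.19876098632812), (88.69493103027344, 69.5797119140625), 89.03512573242188) z 0.03370307079414733
deck ((558.1653442382812, -34.66831970214844), (284.6180725097656, 154.16094970703125), 88.812744140625) z 0.026554766679332736
red [83, 87, 26, 12, 259] [95.1 92.9] [0.63   0.0569 0.0605] [0.6299 0.0601 0.0573] 0.062224019369289396
red [84, 119, 15, 26, 259] [ 91.4 131.1] [0.5904 0.0706 0.0605] [0.5867 0.0953 0.0266] 0.03650958169890067Traceback (most recent call last):
  File "<stdin>", line 2, in <module>
  File "m.py", line 17, in measure
    cn=big(ye);print("brass",cv2.minAreaRect(w(cn,.0375)))
  File "m.py", line 4, in <lambda>
    P=pts(c);big=lambda m:max(cv2.findContours(m.astype(np.uint8),0,1)[0],key=cv2.contourArea)
                          ~~~^^^^^^^^^^^^^^^^^^^^^^^^^^^^^^^^^^^^^^^^^^^^^^^^^^^^^^^^^^^^^^^^^
ValueError: max() iterable argument is empty
```

>>> carry_out([
  [[-0.001, 0.01, -0.04, 0, 0, 0, 0], [-0.002, 0.02, -0.08, 0, 0, 0, 0], [-0.002, 0.02, -0.12, 0, 0, 0, 0], [-0.002, 0.02, -0.16, 0, 0, 0, 0], [-0.002, 0.02, -0.2, 0, 0, 0, 0]],
])

```text
time_s: 1.87
eef_pos: [0.5412, -0.173, 0.0692]
eef_rot: [0.0, 1.0, -0.01, -0.0]
wrist_force: [-0.1, 0.3, -0.6]
opening: -0.001
grasp_force: 0.0
```

>>> carry_out([
  [[0, 0, -0.01, 0, 0, 0, 0], [0, 0, -0.02, 0, 0, 0, 0], [0, 0, -0.03, 0, 0, 0, 0], [0, 0, -0.04, 0, 0, 0, 0], [0, 0, -0.04, 0, 0, 0, 0]],
])

```text
time_s: 2.28
eef_pos: [0.5424, -0.1729, 0.031]
eef_rot: [0.0, 1.0, -0.01, 0.0]
wrist_force: [0.1, 0.7, 0.8]
opening: 0.001
grasp_force: 0.0
```

```bash
python3 - <<'E'
from m import *
o=get_obs();print(o["time_s"],o["eef_pos"],o["eef_rot"],o["wrist_force"])
c=camera("wrist");np.savez("pics/wrist2.npz",**c);cv2.imwrite("pics/wrist2.png",c["pixels"][:,:,::-1])
E
```

```text
2.2833 [ 0.5423897  -0.17286648  0.03104369] [ 5.69998204e-05  9.99952391e-01 -9.75767509e-03  3.00002491e-05] [0.1428326  0.69769421 0.82025344]
```

View pics/wrist2.png

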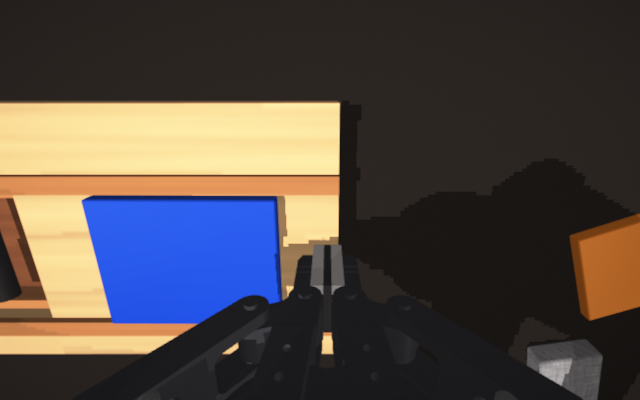

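The wrist view shows the shut fingertips in the channel, at about (327,258), just behind the tile's rear edge at column 280. I'll push now.

>>> carry_out([
  [[0, 0.01, -0.0015, 0, 0, 0, 0], [0.0005, 0.022, -0.0015, 0, 0, 0, 0], [0.0007, 0.034, -0.0015, 0, 0, 0, 0], [0.001, 0.046, -0.0015, 0, 0, 0, 0], [0.001, 0.058, -0.0015, 0, 0, 0, 0]],
])

```text
time_s: 2.75
eef_pos: [0.5438, -0.113, 0.0304]
eef_rot: [0.0, 1.0, -0.009, 0.0]
wrist_force: [0.6, -1.2, 0.9]
opening: 0.002
grasp_force: 0.5
```

>>> carry_out([
  [[0.0002, 0.012, 0, 0, 0, 0, 0], [0.0005, 0.024, 0, 0, 0, 0, 0], [0.0007, 0.036, 0, 0, 0, 0, 0], [0.001, 0.048, 0, 0, 0, 0, 0], [0.001, 0.06, 0, 0, 0, 0, 0]],
])

```text
time_s: 3.17
eef_pos: [0.5444, -0.0532, 0.0298]
eef_rot: [0.0, 1.0, -0.01, 0.0]
wrist_force: [0.1, -1.6, -0.3]
opening: -0.004
grasp_force: 0.5
```

```bash
python3 - <<'E'
from m import *
o=get_obs();print(o["time_s"],o["eef_pos"],o["eef_rot"],o["wrist_force"])
c=camera("wrist");np.savez("pics/wrist3.npz",**c);cv2.imwrite("pics/wrist3.png",c["pixels"][:,:,::-1])
c=camera("scene");np.savez("pics/scene3.npz",**c)
try: measure(c)
except Exception as e: print(e)
E
```

```text
3.1667 [ 0.54440268 -0.05319683  0.02981146] [ 8.50832775e-06  9.99954700e-01 -9.51820684e-03  3.29594401e-05] [ 0.13498838 -1.5582831  -0.26616983]
tile ((-2237.634033203125, -374.56884765625), (1711.8033447265625, 3604.84912109375), 79.1168212890625) z -0.09192023832505503
deck ((558.915283203125, -37.066070556640625), (284.4885559082031, 146.20843505859375), 88.88005828857422) z 0.02499123669395864
red [473, 169, 94, 53, 1032] [507.  194.1] [0.6113 0.5653 0.0605] [0.6214 0.5465 0.0693] 0.08671837213040301
red [348, 224, 11, 13, 57] [352.3 229. ] [0.6351 0.0674 0.0605] [0.5981 0.0793 0.0287] 0.0612044654790731
red [613, 226, 27, 25, 373] [629.8 236.8] [0.8616 0.7327 0.0605] [ 0.5437  1.3882 -0.3528] -0.3450623968124181
red [1, 241, 36, 80, 1538] [ 20.8 279.2] [ 0.594  -0.6815  0.0605] [ 0.6369 -0.6574  0.0961] 0.14042705232871966
brass ((631.0571899414062, 379.934814453125), (108.40239715576172, 51.4984130859375), 47.38582992553711)
```

View pics/wrist3.png

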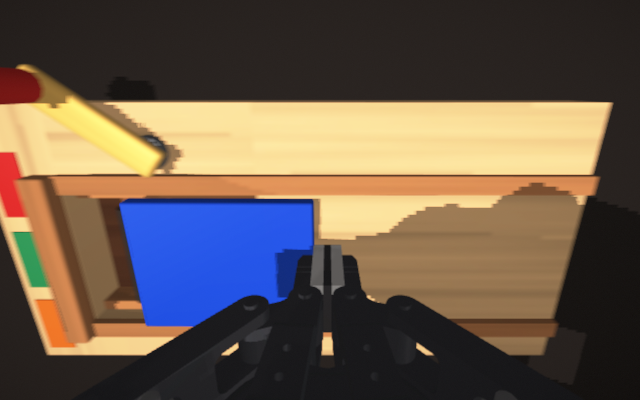

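The tile, with its right edge at column 314, is straight and partly over the opening, roughly 25–30 mm from the stop. I'll continue, slowing down.

>>> carry_out([
  [[0.0001, 0.008, 0, 0, 0, 0, 0], [0.0002, 0.014, 0, 0, 0, 0, 0], [0.0003, 0.018, 0, 0, 0, 0, 0], [0.0004, 0.021, 0, 0, 0, 0, 0], [0.0005, 0.024, 0, 0, 0, 0, 0]],
])

```text
time_s: 3.68
eef_pos: [0.5448, -0.0303, 0.0297]
eef_rot: [-0.0, 1.0, -0.01, -0.0]
wrist_force: [-0.1, -0.3, -0.8]
opening: -0.002
grasp_force: 0.3
```

>>> carry_out([
  [[0, 0.0015, 0, 0, 0, 0, 0], [0, 0.003, 0, 0, 0, 0, 0], [0, 0.004, 0, 0, 0, 0, 0], [0, 0.005, 0, 0, 0, 0, 0], [0, 0.006, 0, 0, 0, 0, 0]],
])

```text
time_s: 4.1
eef_pos: [0.5449, -0.0245, 0.0298]
eef_rot: [0.0, 1.0, -0.01, -0.0]
wrist_force: [-0.5, -0.2, -0.2]
opening: -0.001
grasp_force: 0.2
```

>>> carry_out([
  [[0, 0.001, 0, 0, 0, 0, 0], [0, 0.002, 0, 0, 0, 0, 0], [0, 0.003, 0, 0, 0, 0, 0], [0, 0.003, 0, 0, 0, 0, 0], [0, 0.003, 0, 0, 0, 0, 0]],
])

```text
time_s: 4.52
eef_pos: [0.545, -0.0233, 0.0299]
eef_rot: [0.001, 1.0, -0.01, 0.0]
wrist_force: [-1.8, -8.8, 0.1]
opening: -0.003
grasp_force: 4.1
```

```bash
python3 - <<'E'
from m import *
o=get_obs();print(o["time_s"],o["eef_pos"],o["wrist_force"])
c=camera("wrist");np.savez("pics/wrist4.npz",**c);cv2.imwrite("pics/wrist4.png",c["pixels"][:,:,::-1])
E
```

```text
4.5167 [ 0.54496489 -0.02325841  0.02992405] [-1.81371108 -8.76735553  0.05952208]
```

View pics/wrist4.png

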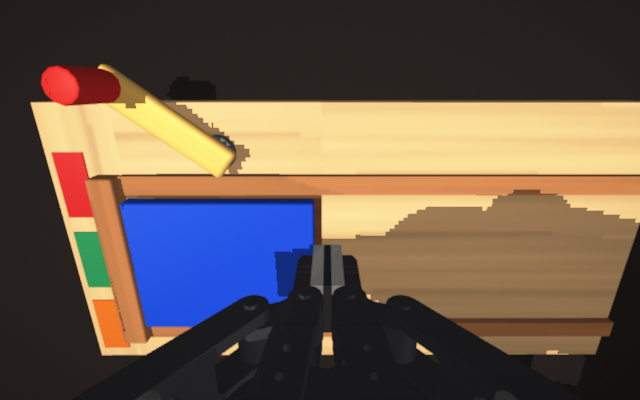

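Contact with the stop is confirmed: 8.8 N, and the tile now covers the opening. I'll back off, lift, open the fingers about 40 mm so a tip sits over each pad, and press.

>>> carry_out([
  [[0, -0.006, 0, 0, 0, 0, 0], [0, -0.006, 0.02, 0, 0, 0, 0], [0, -0.006, 0.04, 0, 0, 0, 0.46], [0.0005, 0.02, 0.04, 0, 0, 0, 0.46], [0.001, 0.048, 0.04, 0, 0, 0, 0.46]],
])

```text
time_s: 4.98
eef_pos: [0.5476, 0.0256, 0.0716]
eef_rot: [0.0, 1.0, -0.011, 0.002]
wrist_force: [0.9, 0.9, 1.1]
opening: 0.417
grasp_force: 0.0
```

>>> carry_out([
  [[0, 0, 0, 0, 0, 0, 0.46], [0, 0, -0.008, 0, 0, 0, 0.46], [0, 0, -0.016, 0, 0, 0, 0.46], [0, 0, -0.022, 0, 0, 0, 0.46], [0, 0, -0.028, 0, 0, 0, 0.46]],
])

```text
time_s: 5.4
eef_pos: [0.5453, 0.0258, 0.0404]
eef_rot: [-0.0, 1.0, -0.01, -0.001]
wrist_force: [-0.6, 0.2, 0.5]
opening: 0.462
grasp_force: 0.0
```

```bash
python3 - <<'E'
from m import *
o=get_obs();print(o["time_s"],o["eef_pos"],o["wrist_force"],o["opening"])
c=camera("wrist");cv2.imwrite("pics/wrist5.png",c["pixels"][:,:,::-1])
c4=dict(np.load("pics/wrist4.npz"))
for n,uv,z in [("knob",(60,85),.0605),("pivot",(226,150),.0375),("barend",(232,158),.0375)]: print(n,ray(c4,*uv,z).round(4))
E
```

```text
5.4 [0.54526451 0.02581967 0.04038533] [-0.61767238  0.15138646  0.47570763] 0.4622987745343629
knob [0.63   0.063  0.0605]
pivot [0.6034 0.0186 0.0375]
barend [0.5999 0.0164 0.0375]
```

View pics/wrist5.png

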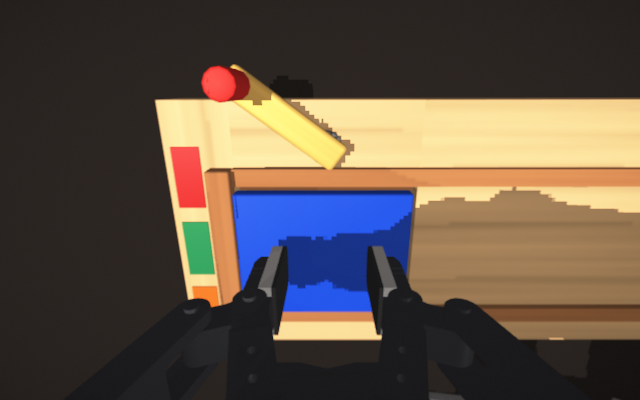

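The fingertips, at (282,250) and (375,250), straddle the tile's centre at (325,252). Now pressing down gently.

>>> carry_out([
  [[0, 0.001, -0.003, 0, 0, 0, 0.46], [0, 0.001, -0.006, 0, 0, 0, 0.46], [0, 0.001, -0.008, 0, 0, 0, 0.46], [0, 0.001, -0.01, 0, 0, 0, 0.46], [0, 0.001, -0.012, 0, 0, 0, 0.46]],
])

```text
time_s: 5.87
eef_pos: [0.546, 0.0274, 0.0303]
eef_rot: [0.0, 1.0, -0.01, -0.0]
wrist_force: [-2.9, 0.0, 7.7]
opening: 0.458
grasp_force: 3.7
```

>>> carry_out([
  [[0, 0, -0.001, 0, 0, 0, 0.46], [0, 0, -0.002, 0, 0, 0, 0.46], [0, 0, -0.003, 0, 0, 0, 0.46], [0, 0, -0.004, 0, 0, 0, 0.46], [0, 0, -0.005, 0, 0, 0, 0.46]],
])

```text
time_s: 6.28
eef_pos: [0.546, 0.0274, 0.0256]
eef_rot: [0.0, 1.0, -0.009, 0.0]
wrist_force: [-3.4, -0.5, 7.3]
opening: 0.461
grasp_force: 3.5
```

>>> carry_out([
  [[0, 0, -0.001, 0, 0, 0, 0.46], [0, 0, -0.002, 0, 0, 0, 0.46], [0, 0, -0.003, 0, 0, 0, 0.46], [0, 0, -0.003, 0, 0, 0, 0.46], [0, 0, -0.003, 0, 0, 0, 0.46]],
])

```text
time_s: 6.7
eef_pos: [0.5461, 0.0274, 0.0245]
eef_rot: [0.0, 1.0, -0.009, -0.0]
wrist_force: [-12.1, -0.7, 25.6]
opening: 0.46
grasp_force: 12.6
```

>>> carry_out([
  [[0, 0, -0.0005, 0, 0, 0, 0.46], [0, 0, -0.001, 0, 0, 0, 0.46], [0, 0, -0.0015, 0, 0, 0, 0.46], [0, 0, -0.002, 0, 0, 0, 0.46], [0, 0, -0.002, 0, 0, 0, 0.46]],
])

```text
time_s: 7.12
eef_pos: [0.5461, 0.0274, 0.0244]
eef_rot: [0.0, 1.0, -0.009, -0.0]
wrist_force: [-19.2, 0.3, 43.6]
opening: 0.46
grasp_force: 21.8
```

>>> carry_out([
  [[0, 0, 0.01, 0, 0, 0, 0.46], [0, 0, 0.05, 0, 0, 0, 0.3], [0, 0, 0.09, 0, 0, 0, 0.3], [0, -0.03, 0.13, 0, 0, 0, 0.3], [0, -0.06, 0.16, 0, 0, 0, 0.3]],
])

```text
time_s: 7.53
eef_pos: [0.5463, -0.0255, 0.176]
eef_rot: [0.0, 1.0, -0.008, 0.001]
wrist_force: [0.9, -0.3, -0.6]
opening: 0.299
grasp_force: 0.0
```

>>> carry_out([
  [[0, 0, 0, 0, 0, 0, 0.3], [0, 0, 0, 0, 0, 0, 0.3], [0, 0, 0, 0, 0, 0, 0.3], [0, 0, 0, 0, 0, 0, 0.3], [0, 0, 0, 0, 0, 0, 0.3]],
])

```text
time_s: 7.95
eef_pos: [0.5447, -0.0252, 0.1714]
eef_rot: [-0.001, 1.0, -0.009, -0.002]
wrist_force: [1.2, 0.0, 0.6]
opening: 0.299
grasp_force: 0.0
```

```bash
python3 - <<'E'
from m import *
o=get_obs();print(o["time_s"],o["eef_pos"],o["wrist_force"],o["opening"])
c=camera("wrist");np.savez("pics/wrist6.npz",**c);cv2.imwrite("pics/wrist6.png",c["pixels"][:,:,::-1])
try: measure(c,.026)
except Exception as e: print(e)
P=pts(c);hsv=cv2.cvtColor(c["pixels"],cv2.COLOR_RGB2HSV)
b=(hsv[...,0]>105)&(hsv[...,0]<130)&(hsv[...,1]>120)&(hsv[...,2]>60)&(np.abs(P[...,2]-.026)<.015)
b=cv2.erode(b.astype(np.uint8),np.ones((5,5)))>0
q=P[b];A=np.c_[q[:,0]-.5455,q[:,1]-.028,np.ones(len(q))];s=np.linalg.lstsq(A,q[:,2],rcond=None)[0];print("tile plane",s,len(q))
wd=(hsv[...,0]>8)&(hsv[...,0]<26)&(hsv[...,1]>40)&(hsv[...,2]>150)&(np.abs(P[...,2]-.026)<.0035)&(P[...,1]>-.08)
q=P[wd];A=np.c_[q[:,0]-.5455,q[:,1]-.028,np.ones(len(q))];print("deck plane",np.linalg.lstsq(A,q[:,2],rcond=None)[0],len(q))
E
```

```text
7.95 [ 0.54468706 -0.02521796  0.17140398] [1.23828101 0.04819242 0.61001457] 0.29923422016861884
tile ((544.1620483398438, 28.129152297973633), (89.11055755615234, 69.7774429321289), 88.92889404296875) z 0.02561062448425161
deck ((558.3877563476562, -36.09614562988281), (286.6828918457031, 154.6384735107422), 88.85452270507812) z 0.025781114994288423
red [198, 77, 26, 18, 368] [209.9  85.6] [0.63   0.061  0.0605] [0.6298 0.0617 0.0594] 0.06196326889175624
red [182, 122, 19, 34, 505] [191.1 138.5] [0.5911 0.0811 0.0605] [0.5865 0.0957 0.0263] 0.028586121523558827
max() iterable argument is empty
tile plane [-7.59152214e-05  1.24387384e-03  2.56494639e-02] 5542
deck plane [-0.00211365  0.00195345  0.02600926] 16803
```

View pics/wrist6.png

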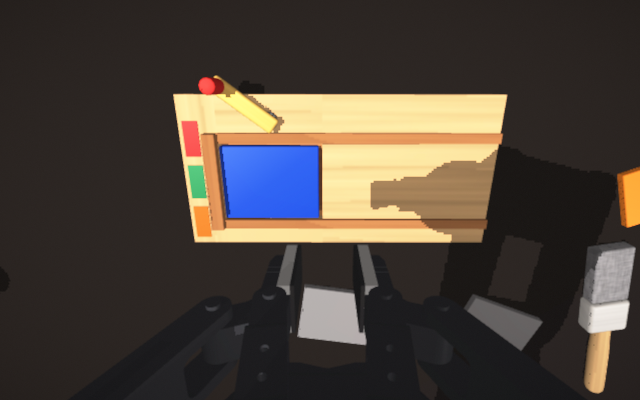

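The tile is level and flush: tile plane z = 25.6 mm with slope about 0.1°, deck at 26.0 mm. The knob is at about (0.630, 0.0625) and the pivot at (0.6005, 0.0257), giving a distance of 47 mm (48 expected). I'll move over the knob.

>>> carry_out([
  [[0.02, 0.02, 0, 0, 0, 0, 0.4], [0.04, 0.04, -0.01, 0, 0, 0, 0.4], [0.06, 0.06, -0.03, 0, 0, 0, 0.4], [0.085, 0.088, -0.05, 0, 0, 0, 0.4], [0.085, 0.088, -0.07, 0, 0, 0, 0.4]],
])

```text
time_s: 8.42
eef_pos: [0.6336, 0.0664, 0.1018]
eef_rot: [-0.001, 1.0, -0.008, 0.001]
wrist_force: [-1.1, -0.2, -0.1]
opening: 0.398
grasp_force: 0.0
```

>>> carry_out([
  [[0, 0, 0, 0, 0, 0, 0.4], [0, 0, 0, 0, 0, 0, 0.4], [0, 0, 0, 0, 0, 0, 0.4], [0, 0, 0, 0, 0, 0, 0.4], [0, 0, 0, 0, 0, 0, 0.4]],
])

```text
time_s: 8.83
eef_pos: [0.6316, 0.061, 0.1051]
eef_rot: [0.0, 1.0, -0.01, 0.001]
wrist_force: [0.2, -0.0, -0.7]
opening: 0.397
grasp_force: 0.0
```

```bash
python3 - <<'E'
from m import *
o=get_obs();print(o["time_s"],o["eef_pos"],o["eef_rot"],o["q"],o["opening"])
c=camera("wrist");cv2.imwrite("pics/wrist7.png",c["pixels"][:,:,::-1])
try: measure(c,.026)
except Exception as e: print(e)
E
```

```text
8.8333 [0.631569   0.06099447 0.10507752] [ 1.20164195e-04  9.99948206e-01 -1.00937524e-02  1.29858453e-03] [-9.04458245e-02  4.39571497e-01  1.54687128e+00 -3.40227799e-05
  1.15254180e+00  1.50055215e+00] 0.3974971814916706
tile ((544.3340454101562, 47.38142395019531), (51.219093322753906, 69.49335479736328), 89.39646911621094) z 0.025522051090440853
deck ((557.039794921875, -36.96040344238281), (288.2109680175781, 150.6131134033203), 88.8683853149414) z 0.025562777928574046
red [314, 207, 19, 29, 343] [322.1 223.8] [0.6328 0.0645 0.0605] [0.6319 0.0651 0.0597] 0.062054961581769985
red [275, 244, 18, 8, 46] [281.4 245.3] [0.6182 0.0912 0.0605] [0.6012 0.0965 0.0262] 0.11207278843925894
max() iterable argument is empty
```

View pics/wrist7.png

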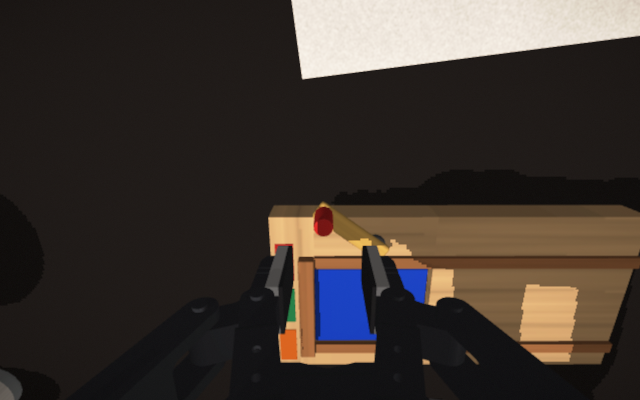

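The fingers, at columns 280 and 375, straddle the knob at (322,224). I'll descend and grip.

>>> carry_out([
  [[-0.001, 0.002, -0.015, 0, 0, 0, 0.4], [-0.001, 0.002, -0.03, 0, 0, 0, 0.4], [-0.001, 0.002, -0.045, 0, 0, 0, 0.4], [-0.001, 0.002, -0.056, 0, 0, 0, 0.4], [-0.001, 0.002, -0.062, 0, 0, 0, 0.4]],
])

```text
time_s: 9.3
eef_pos: [0.6292, 0.0634, 0.0404]
eef_rot: [-0.0, 1.0, -0.01, -0.001]
wrist_force: [-1.0, 1.1, -0.1]
opening: 0.4
grasp_force: 0.0
```

>>> carry_out([
  [[0, 0, 0, 0, 0, 0, 0.3], [0, 0, 0, 0, 0, 0, 0.2], [0, 0, 0, 0, 0, 0, 0], [0, 0, 0, 0, 0, 0, 0], [0, 0, 0, 0, 0, 0, 0]],
])

```text
time_s: 9.72
eef_pos: [0.6305, 0.0635, 0.0422]
eef_rot: [0.0, 1.0, -0.01, 0.001]
wrist_force: [-1.2, -1.4, 1.0]
opening: 0.126
grasp_force: 58.6
```

>>> carry_out([
  [[-0.006, 0.004, 0, 0, 0, 0, 0], [-0.0123, 0.007, 0, 0, 0, 0, 0], [-0.019, 0.009, 0, 0, 0, 0, 0], [-0.026, 0.0103, 0, 0, 0, 0, 0], [-0.033, 0.0103, 0, 0, 0, 0, 0]],
])

```text
time_s: 10.13
eef_pos: [0.5985, 0.0736, 0.0424]
eef_rot: [0.001, 1.0, -0.009, 0.003]
wrist_force: [-0.3, -1.8, -2.2]
opening: 0.122
grasp_force: 58.8
```

```bash
python3 - <<'E'
from m import *
c=camera("scene")
try: measure(c,.026)
except Exception as e: print(e)
o=get_obs();print(o["time_s"],o["eef_pos"],o["wrist_force"],o["grasp_force"],o["opening"])
E
```

```text
tile ((-2245.923828125, -187.4808349609375), (2117.469970703125, 3649.931640625), 79.1168212890625) z -0.06306350820145046
deck ((558.8972778320312, -36.946044921875), (284.2491149902344, 146.16790771484375), 88.88005065917969) z 0.02424465007739418
red [474, 169, 93, 52, 991] [507.5 194. ] [0.6113 0.567  0.0605] [0.6226 0.5465 0.0708] 0.08595374141863377
red [614, 226, 26, 25, 381] [629.6 236.9] [0.8617 0.7317 0.0605] [ 0.5433  1.386  -0.3526] -0.3458754747769298
red [1, 241, 36, 80, 1537] [ 20.8 279.1] [ 0.5939 -0.6815  0.0605] [ 0.6369 -0.6573  0.0968] 0.14000454572769427
brass ((630.4159545898438, 378.7992248535156), (106.47760772705078, 50.82347869873047), 46.70111846923828)
10.1833 [0.59630459 0.07376315 0.04192181] [ 5.67906793 -6.05878     8.0085578 ] 60.755515694618225 0.12260881477791076
```

>>> carry_out([
  [[-0.007, -0.001, 0, 0, 0, 0, 0], [-0.0139, -0.0031, 0, 0, 0, 0, 0], [-0.0203, -0.0061, 0, 0, 0, 0, 0], [-0.0263, -0.0101, 0, 0, 0, 0, 0], [-0.0315, -0.0149, 0, 0, 0, 0, 0]],
])

```text
time_s: 10.6
eef_pos: [0.5637, 0.0632, 0.042]
eef_rot: [-0.003, 1.0, -0.009, -0.001]
wrist_force: [-1.1, 21.9, 9.1]
opening: 0.124
grasp_force: 60.8
```

```bash
python3 - <<'E'
from m import *
o=get_obs();print(o["time_s"],o["eef_pos"],o["wrist_force"],o["torque"])
for n in ["wrist","side"]:
    c=camera(n);P=pts(c);hsv=cv2.cvtColor(c["pixels"],cv2.COLOR_RGB2HSV);H,S,V=[hsv[...,i].astype(int) for i in range(3)]
    near=(P[...,0]>.5)&(P[...,0]<.68)&(P[...,1]>-.05)&(P[...,1]<.12)
    rd=((H<6)|(H>174))&(S>150)&(V>50)&near
    k,l,s,ce=cv2.connectedComponentsWithStats(rd.astype(np.uint8))
    for i in range(1,k):
        if s[i,4]>8: print(n,"red",s[i].tolist(),np.nanmedian(P[l==i],0).round(4),np.nanmin(P[l==i],0).round(4),np.nanmax(P[l==i],0).round(4))
    ye=(H>18)&(H<32)&(S>130)&near&(P[...,2]>.033)&(P[...,2]<.042)
    q=P[ye];print(n,"brass",len(q), q.mean(0).round(4) if len(q) else "", np.percentile(q,[5,95],axis=0).round(4).tolist() if len(q) else "")
    cv2.imwrite(f"pics/{n}8.png",c["pixels"][:,:,::-1])
E
```

```text
10.6 [0.56367317 0.06318483 0.04195125] [-1.05515094 21.94151862  9.12617856] [3.51391356 0.21712078 0.64548458]
wrist red [252, 182, 29, 56, 1405] [0.5863 0.0953 0.0262] [0.5693 0.0885 0.024 ] [0.6014 0.1022 0.0285]
wrist red [315, 234, 25, 45, 977] [0.5751 0.0633 0.0588] [0.5655 0.0579 0.0366] [0.578  0.0693 0.0675]
wrist brass 2629 [0.5906 0.04   0.0368] [[0.5762, 0.0217, 0.0357], [0.6051, 0.0598, 0.0379]]
side red [277, 235, 11, 5, 30] [0.5863 0.0962 0.0266] [0.5735 0.0911 0.0247] [0.6001 0.1014 0.029 ]
side brass 7 [0.5836 0.0562 0.038 ] [[0.581, 0.0515, 0.0372], [0.5863, 0.0611, 0.0387]]
```

The knob has followed to about 127° but slipped 8 mm along the pads. I'll open, recentre, turn the closing line toward the tangent and regrip.

>>> carry_out([
  [[0, 0.004, 0, 0, 0, 0, 0.2], [0, 0.0045, 0, 0, 0, 0, 0.4], [0.002, 0.0045, 0, 0, 0, -0.1, 0.4], [0.004, 0.0045, 0, 0, 0, -0.2, 0.4], [0.006, 0.0045, 0, 0, 0, -0.3, 0.4]],
])

```text
time_s: 11.12
eef_pos: [0.571, 0.0638, 0.0409]
eef_rot: [-0.0, 0.987, -0.161, -0.0]
wrist_force: [-1.0, -0.1, 0.6]
opening: 0.393
grasp_force: 0.0
```

>>> carry_out([
  [[0, 0, 0, 0, 0, -0.1, 0.4], [0, 0, 0, 0, 0, -0.14, 0.4], [0, 0, 0, 0, 0, -0.14, 0.4], [0, 0, 0, 0, 0, -0.14, 0.4], [0, 0, 0, 0, 0, -0.14, 0.4]],
])

```text
time_s: 11.53
eef_pos: [0.5711, 0.0637, 0.041]
eef_rot: [-0.0, 0.974, -0.227, -0.0]
wrist_force: [0.5, -0.0, 0.5]
opening: 0.403
grasp_force: 0.0
```

```bash
cat > k.py <<'E'
from m import *
o=get_obs();print(o["time_s"],o["eef_pos"],o["eef_rot"],o["wrist_force"],o["opening"])
for n in ["wrist"]:
    c=camera(n);P=pts(c);hsv=cv2.cvtColor(c["pixels"],cv2.COLOR_RGB2HSV);H,S,V=[hsv[...,i].astype(int) for i in range(3)]
    near=(P[...,0]>.5)&(P[...,0]<.68)&(P[...,1]>-.05)&(P[...,1]<.12)
    rd=((H<6)|(H>174))&(S>150)&(V>50)&near&(P[...,2]>.04)
    q=P[rd];t=q[q[:,2]>.0585];print("knob",len(q),np.percentile(q,[2,50,98],axis=0).round(4).tolist(),"top",len(t),np.percentile(t,[3,97],axis=0).mean(0).round(4))
    ye=(H>18)&(H<32)&(S>130)&near&(P[...,2]>.0345)&(P[...,2]<.040)
    q=(P[ye][:,:2]*1000).astype(np.float32);print("brass",len(q),cv2.minAreaRect(q),"PCA",cv2.fitLine(q,cv2.DIST_HUBER,0,.01,.01).ravel())
E
python3 k.py
```

```text
11.5333 [0.5711278  0.06365209 0.04101571] [-6.71455135e-06  9.73916709e-01 -2.26905709e-01 -2.07463452e-04] [ 0.50016514 -0.00764371  0.45711081] 0.4034991389046447
knob 1023 [[0.5652, 0.0567, 0.0411], [0.5732, 0.0615, 0.0584], [0.5764, 0.0678, 0.0609]] top 505 [0.5703 0.0624 0.06  ]
brass 2081 ((586.4409790039062, 43.08567428588867), (13.797607421875, 59.70557403564453), 40.049156188964844) PCA [  0.5989343  -0.8007982 590.7493     37.815228 ]
```

>>> carry_out([
  [[-0.001, -0.001, 0.001, 0, 0, 0, 0.3], [-0.001, -0.001, 0.001, 0, 0, 0, 0.2], [-0.001, -0.001, 0.001, 0, 0, 0, 0], [-0.001, -0.001, 0.001, 0, 0, 0, 0], [-0.001, -0.001, 0.001, 0, 0, 0, 0]],
])

```text
time_s: 12.0
eef_pos: [0.5704, 0.0625, 0.0425]
eef_rot: [0.0, 0.974, -0.228, 0.0]
wrist_force: [-1.6, -0.6, 2.7]
opening: 0.122
grasp_force: 58.5
```

>>> carry_out([
  [[-0.0046, -0.0039, 0, 0, 0, 0, 0], [-0.0086, -0.0082, 0, 0, 0, 0, 0], [-0.012, -0.013, 0, 0, 0, 0, 0], [-0.0148, -0.0181, 0, 0, 0, 0, 0], [-0.0169, -0.0236, 0, 0, 0, 0, 0]],
])

```text
time_s: 12.42
eef_pos: [0.5517, 0.0405, 0.0423]
eef_rot: [-0.001, 0.974, -0.227, -0.002]
wrist_force: [-14.7, 6.2, 10.4]
opening: 0.12
grasp_force: 60.2
```

```bash
python3 k.py
```

```text
12.4167 [0.55165209 0.04053502 0.04234877] [-0.00097798  0.97383723 -0.22723767 -0.00176857] [-14.67744204   6.17996404  10.41381379] 0.11962965454504469
knob 922 [[0.55, 0.0328, 0.0414], [0.5579, 0.038, 0.0591], [0.561, 0.044, 0.0612]] top 499 [0.5552 0.039  0.0601]
brass 1568 ((568.03759765625, 42.83233642578125), (31.36040496826172, 89.3016128540039), 49.53017044067383) PCA [ 9.2428559e-01 -3.8170162e-01  5.8212561e+02  2.8808207e+01]
```

>>> carry_out([
  [[0, -0.0045, 0, 0, 0, 0, 0], [0, -0.009, 0, 0, 0, 0, 0], [0, -0.013, 0, 0, 0, 0, 0], [0, -0.014, 0, 0, 0, 0, 0], [0, -0.014, 0, 0, 0, 0, 0]],
])

```text
time_s: 12.88
eef_pos: [0.5486, 0.0266, 0.0418]
eef_rot: [-0.0, 0.974, -0.227, -0.005]
wrist_force: [-16.2, 6.6, 16.4]
opening: 0.121
grasp_force: 61.7
```

```bash
python3 k.py
```

```text
12.8833 [0.54858929 0.02664509 0.0417912 ] [-2.61259368e-04  9.73870412e-01 -2.27042159e-01 -5.31131044e-03] [-16.21598877   6.62108834  16.44419573] 0.12122628469992679
knob 937 [[0.5482, 0.0183, 0.0413], [0.556, 0.0237, 0.0589], [0.559, 0.0297, 0.0613]] top 493 [0.5532 0.0244 0.0605]
brass 1439 ((580.2340087890625, 25.328655242919922), (56.17192077636719, 13.677092552185059), 1.2563450336456299) PCA [ 9.9656075e-01 -8.2865618e-02  5.8052637e+02  2.2963844e+01]
```

>>> carry_out([
  [[0.002, 0, 0, 0, 0, 0, 0.15], [0.002, 0, 0, 0, 0, 0, 0.4], [0.002, 0, 0, 0, 0, 0, 0.4], [0.002, 0, 0.03, 0, 0, 0, 0.4], [0.002, 0, 0.06, 0, 0, 0, 0.4]],
])

```text
time_s: 13.35
eef_pos: [0.5536, 0.025, 0.1008]
eef_rot: [0.0, 0.974, -0.228, -0.002]
wrist_force: [1.4, -1.1, -0.1]
opening: 0.399
grasp_force: 0.0
```

>>> carry_out([
  [[-0.02, 0, 0.03, 0, 0, 0, 0.4], [-0.04, 0, 0.06, 0, 0, 0, 0.4], [-0.04, 0, 0.08, 0, 0, 0, 0.4], [-0.04, 0, 0.08, 0, 0, 0, 0.4], [-0.04, 0, 0.08, 0, 0, 0, 0.4]],
])

```text
time_s: 13.77
eef_pos: [0.5167, 0.0246, 0.1838]
eef_rot: [-0.0, 0.974, -0.228, 0.002]
wrist_force: [-0.0, -0.4, -1.2]
opening: 0.401
grasp_force: 0.0
```

```bash
cat >> k.py <<'E'
try: measure(c,.026)
except Exception as e: print(e)
xy=P[ye]
for a in (.555,.565,.575,.585,.595,.602):
    s=xy[np.abs(xy[:,0]-a)<.004]; print(a,len(s),np.percentile(s[:,1],[5,95]).round(4) if len(s) else "")
b=(H>105)&(H<130)&(S>120)&(V>60)&(np.abs(P[...,2]-.026)<.006);b=cv2.erode(b.astype(np.uint8),np.ones((3,3)))>0
q=P[b];A=np.c_[q[:,0]-.5455,q[:,1]-.028,np.ones(len(q))];print("tile plane",np.linalg.lstsq(A,q[:,2],rcond=None)[0])
E
python3 k.py
```

```text
13.7667 [0.51665056 0.02460292 0.18377365] [-7.42770044e-05  9.73727538e-01 -2.27705712e-01  2.18761896e-03] [-6.21881065e-04 -3.61768392e-01 -1.20084151e+00] 0.40089555879944305
knob 190 [[0.5478, 0.0198, 0.0436], [0.5534, 0.0244, 0.0599], [0.5585, 0.0304, 0.0613]] top 148 [0.5529 0.0255 0.06  ]
brass 207 ((582.4248657226562, 25.97624397277832), (51.0613899230957, 13.227632522583008), 0.17842504382133484) PCA [9.9998128e-01 6.1183162e-03 5.8180676e+02 2.1072676e+01]
tile ((543.2337036132812, 28.10495948791504), (89.1349105834961, 69.79220581054688), 88.91997528076172) z 0.025628393314685777
deck ((551.2222290039062, -35.88533020019531), (286.7974853515625, 139.8436737060547), 88.86388397216797) z 0.025759259700620207
red [218, 130, 23, 34, 337] [229.3 149.1] [0.5838 0.0828 0.0605] [0.5828 0.0946 0.0263] 0.028463291046694372
red [301, 142, 15, 17, 194] [308.5 150.3] [0.5537 0.0242 0.0605] [0.5534 0.0244 0.0598] 0.06155844047681841
brass ((568.6311645507812, 366.1017761230469), (20.008407592773438, 83.48823547363281), 48.661258697509766)
0.555 13 [0.0195 0.0294]
0.565 28 [0.0195 0.0307]
0.575 38 [0.0196 0.0308]
0.585 30 [0.0197 0.0323]
0.595 23 [0.0197 0.032 ]
0.602 25 [0.0197 0.0319]
tile plane [0.00035458 0.00128444 0.02565177]
```

The tile is flush and level, and the button points across it to within about 1.5° of frame -x. The arm is clear, so I'm handing in.

```bash
python3 -c "
from bench import hand_in
print(hand_in())"
```

```text
the job is handed in; nothing more can be done
None
```

The job is handed in, after about 14 s of robot time: the blue tile is against the stop, level and flush to within about 0.5 mm, and the turn-button points straight across it to within about 1.5°; I never moved the arm near the other loose things, but did not measure them again at the end.

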